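Load the kiln shelf with glass pieces on two levels

ROBOT

A 7-joint arm with a two-finger parallel gripper is mounted at the origin on the work surface. World frame = base frame: x ahead of the robot, y to its left, z up, the work surface at z = 0. Lengths are in m, angles in rad, forces in N, time in s.
With the tool pointing down it reaches from about 0.35 to 0.9 m from the base axis. Payload 19.9 kg.
Tool frame: the origin (TCP) lies between the finger pads; the fingertips stand 14 mm ahead of it and the grasp point (between the pads) lies 5 mm behind it; z points along the fingers, y is the line along which they close (so a half turn about z gives the same grasp; the last joint's range is limited). The gripper opens to 94 mm and grips with 3 to 60 N. Pads are 16 mm wide; open, the fingers measure 119 mm over their backs; the gripper's body (75 mm by 177 mm) begins 78 mm behind the grasp point.
Start: joints at [-1.3, 0.417, -0.01, 1.614, 0.005, 1.111, -0.053], TCP at [0.192, 0.595, 0.219] pointing down, gripper open.
Joint ranges: [-2.81, 2.81], [-0.39, 2.02], [-1.27, 1.25], [0.06, 2.57], [-1.19, 4.33], [0.19, 2], [-2.82, 2.82]. Speed limits (rad/s): [1.89, 1.89, 2.39, 2.39, 3.01, 3.01, 3.01].

INTERFACE

Orientations are given as [roll, pitch, yaw] about the fixed x, y, z axes, in that order (R = Rz(yaw) Ry(pitch) Rx(roll)).
In Python, from bench import state, optics, ticket gives the robot as it stands. The module is installed in compiled form; this text tells all that it offers.
- The arm moves only by the tool arm_command, never from a script. Its argument "increments" is a list of rows, each an object of numbers: "dx", "dy", "dz": the shift along the tool's x, y, z in mm; "wx", "wy", "wz": the turn, a rotation vector about the tool's x, y, z in degrees; "grip": the closure, from 0 (fully open) to 1 (shut). A call has exactly 10 rows; each row is the pose to reach, as a shift and turn from the pose commanded when the call began, along the tool's axes at that moment; what a row does not reach only later rows make up. A row lasts 1/10 s, in which the tool goes at most 50 mm and 8.59 degrees, less where a joint would pass 70% of its speed; a pose out of reach is approached as far as the arm can. A call with a gripper value outside its range is refused whole. The fingers move at their own pace and stop on an object; the grip force is fixed at half the most. Time passes only in rows, so rows that repeat a pose let the fingers close, or fill a call up. It gives the time, the measured TCP pose, the force, the opening and the grip force at its end, in the units of the state.
- state(): the state, without advancing time (a new reading comes with each control period).
- optics.read_camera(name): name is "side" or "top"; returns the picture (400x640x3 uint8, red, green, blue); there is no depth.
- optics.get_calibration(name): a dict with "camera_matrix" (3x3 intrinsics, pixels), "k1" (the pictures are not rectified: a ray, as slopes to the right and down, at radius r is drawn at 1 + k1 r^2 times it, then the intrinsics apply), "rvec" (rotation vector, rad) and "tvec" (3), from world to camera coordinates, as OpenCV has them. Camera axes: x right, y down, z forward; pixel columns grow to the right and rows downward; lengths in m; the calibration is good to about 2 mm. A picture is of the moment at which its call begins. get_calibration takes no time and is no camera call.
- ticket.sign_off(): hands the job in; it is judged then, once.
The state is a dict: "time_s": time; "joint_pos": joint angles; "joint_velocities": joint speeds; "tau": joint torques, N m; "tool_pos": TCP position; "eef_rot": TCP orientation; "wrist_force": force on the tool from outside, world axes, zero at the start; "moment": the same for the moment, N m; "gripper_width": finger opening in m; "gripper_force": force on a finger pad.
Only numpy, scipy, OpenCV 4.12 (cv2) and the standard library are available. Lean on these libraries where they do the work, as an engineer would, in place of code of your own. Each camera call takes 0.05 s, during which the arm holds its last target. There are 200 camera calls.

TASK

Load the kiln shelf: stand the round kiln prop centred on the round setter disc, lay the oblong tile flat and centred on top of the prop, and set the domed paperweight upright in the middle of that tile. Stand the open glass dish centred on the square setter, and stand the vase upright on the bare kiln shelf, midway between the square setter and the plaque of cones. Let go of everything, and leave the glass toadstool standing where it is.

Things in the scene. Friction and masses are not known exactly. Their poses are not given: they have to be found in the camera images.
- batt: Kiln shelf: cream slab 270 x 280 mm (x by y), 12 mm thick, fixed flat on the bench, left or right of the cork mat; origin under its centre, z up. Disc, square setter and cone plaque are fixed on it at the corners of a triangle with 190 mm sides; which is at which corner changes. A stilt 8 mm high lies fixed in its far left corner.
- disc_top (a point): Round setter disc of tan fireclay, 72 mm across, 5 mm thick, fixed on the kiln shelf; the point is the centre of its top face, 17 mm above the bench. z up.
- square_top (a point): Square setter of tan fireclay, 70 x 70 mm, 5 mm thick, fixed on the kiln shelf; the point is the centre of its top face (17 mm above the bench), x and y along its sides, z up.
- cones_foot (a point): Plaque of witness cones: an off-white bar 22 x 64 mm (x by y), 12 mm high, with three slim cones standing in a row along y, in all 55 mm high, fixed on the kiln shelf; the point is the centre of its underside, on the shelf's top (12 mm above the bench). z up.
- prop_mid (a point): Kiln prop: loose solid off-white ceramic cylinder, 44 mm across, 36 mm high, dark hole drawn in its flat top; the point is its centre, 18 mm above its foot. z up. It and the other loose things start on a fixed cork mat 4 mm thick, in two rows of three, at least 75 mm between centres; which stands where changes. Steel tweezers lie along the mat's far edge.
- cap_mid (a point): Oblong tile: loose, tan fireclay, 80 mm (x) by 52 mm (y), 10 mm thick, lying flat on the cork mat; the point is its centre, 5 mm above its underside. x is its long direction, z up.
- weight_mid (a point): Paperweight: loose solid glass dome, 58 mm across its upright side (from 12 to 24 mm up), 40 mm high, flat foot 46 mm across, with a round flower in its top; the point is its centre, 20 mm above its foot. z up.
- dish_mid (a point): Open dish: loose straight-sided round glass dish, 62 mm across outside, 34 mm high, wall 5 mm, open at the top; the point is its centre, 17 mm above its underside. z up.
- vase_mid (a point): Vase: loose slim glass vase, 70 mm high, straight body 40 mm across from 6 to 46 mm up, then a neck 20 mm across and a lip 28 mm across; the point is its centre, 35 mm above its foot. z up.
- toadstool_mid (a point): Glass toadstool: loose ornament, 52 mm high, round foot 40 mm across, thin stalk and a domed, dotted cap 44 mm across, standing among the things on the cork mat; the point is half-way up. It stays where it is.
There are look-alikes about, which are no part of the job. What is shaped like the part that bears vase_mid but blue or purple is not meant.

How it is judged:
At the end, for the whole second after the job is handed in: Prop within 12 mm of the disc's centre, tile within 12 mm of the prop's, paperweight of the tile's, dish of the square setter's; vase within 12 mm of midway from square setter to cones; all resting there (heights 5 mm, upright 0.12 rad), released, still; toadstool standing, moved under 20 mm (horizontal distance between prop_mid and disc_top below 0.012 m and height (world z) of prop_mid between 0.03 and 0.04 m and angle between each of prop_mid, cap_mid, weight_mid, dish_mid, vase_mid, toadstool_mid's own z axis and vertical below 0.12 rad and linear speed of each of prop, cap, weight, dish, vase below 0.01 m/s and angular speed of each of prop, cap, weight, dish, vase below 0.1 rad/s and horizontal distance between cap_mid and prop_mid below 0.012 m and height (world z) of cap_mid between 0.053 and 0.063 m and horizontal distance between weight_mid and cap_mid below 0.012 m and height (world z) of weight_mid between 0.078 and 0.088 m and horizontal distance between dish_mid and square_top below 0.012 m and height (world z) of dish_mid between 0.029 and 0.039 m and horizontal distance between vase_mid and square_top below 0.108 m and horizontal distance between vase_mid and cones_foot below 0.108 m and horizontal distance between vase_mid and disc_top between 0.1515 and 0.1775 m and height (world z) of vase_mid between 0.042 and 0.052 m and distance of toadstool_mid from where it was at the start of the episode below 0.02 m); the robot touches nothing.
It fails at once if the toadstool was pushed more than 20 mm away or knocked over (distance of toadstool_mid from where it was at the start of the episode above 0.02 m or angle between toadstool_mid's own z axis and vertical above 0.35 rad).
It also fails if it takes over 138 s, if anything falls off the work surface, if the arm or the gripper's body presses on something with over 40 N, if the wrist force passes 120 N, or if a joint passes its speed limit or range.

## Working session

There is one attempt and no reset: what is moved stays moved. The work goes in short steps, Python scripts to look and compute and a tool call to move; the robot and the scene stay as the last step left them, time stands still between calls to the robot, and variables do not carry over. Pictures are saved under pics/ and viewed, at most 14 in all, crops included, and the job is handed in when it is done.

Besides the shell and the picture viewer there is one more tool, called after "Emit:" as name(argument=value, ...), one argument or row to a line, values as JSON. arm_command: Moves the arm, as the interface text tells. Its arguments: {"type":"object","properties":{"increments":{"type":"array"}},"required":["increments"]}

```bash
mkdir -p pics
python3 - <<'E'
from bench import state, optics
import cv2,numpy as np
for n in("top","side"):
    cv2.imwrite(f"pics/{n}0.png",optics.read_camera(n)[:,:,::-1])
    c=optics.get_calibration(n);print(n,c)
s=state();print(s)
E
```

```text
top {'camera_matrix': array([[420.44488847,   0.        , 315.87759449],
       [  0.        , 420.44488847, 196.69372288],
       [  0.        ,   0.        ,   1.        ]]), 'k1': -0.06399480970792014, 'rvec': array([ 2.08511278, -2.14071611,  0.17814309]), 'tvec': array([-0.02885817,  0.56321711,  0.88131021])}
side {'camera_matrix': array([[433.17693285,   0.        , 318.15156642],
       [  0.        , 433.17693285, 194.37937498],
       [  0.        ,   0.        ,   1.        ]]), 'k1': 0.03766984511503659, 'rvec': array([ 2.4096282 , -0.3091939 ,  0.14166411]), 'tvec': array([-0.54893244,  0.08588883,  1.01161784])}
{'time_s': 0.1, 'joint_pos': array([-1.29950455,  0.41789882, -0.01030659,  1.61408819,  0.00471728,
        1.1106872 , -0.05298789]), 'joint_velocities': array([ 0.00132225, -0.00201207, -0.00018582, -0.00017764,  0.00143791,
        0.00158104,  0.00070397]), 'tau': array([ 1.81869869e-03, -8.52585053e+01,  6.40328620e-01, -4.26697826e+01,
       -4.88123414e-02,  1.64353859e-02,  7.99687791e-05]), 'tool_pos': array([0.19223919, 0.59437688, 0.21890831]), 'eef_rot': array([-3.14053884e+00,  9.76618377e-05,  2.82883188e+00]), 'wrist_force': array([-0.74184687, -0.5203133 ,  0.57092925]), 'moment': array([ 0.0018579 , -0.03000027, -0.03723973]), 'gripper_force': 0.0, 'gripper_width': 0.09394181223208622}
```

View pics/top0.png

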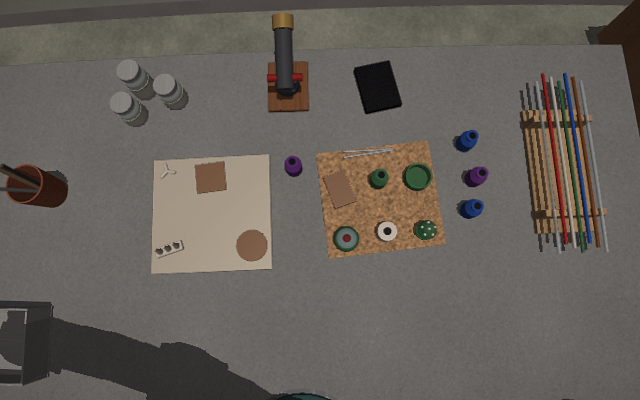

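View pics/side0.png

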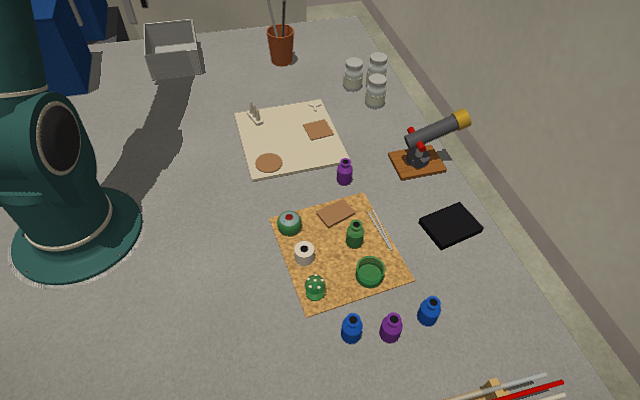

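```bash
cat > h.py <<'E'
import cv2,numpy as np
from bench import optics,state
def cal(n):
    c=optics.get_calibration(n); return c["camera_matrix"],np.array([c["k1"],0,0,0,0.]),c["rvec"],c["tvec"]
def proj(n,P):
    K,d,r,t=cal(n); return cv2.projectPoints(np.array(P,float).reshape(-1,3),r,t,K,d)[0].reshape(-1,2)
def back(n,uv,z):
    K,d,r,t=cal(n); R=cv2.Rodrigues(r)[0]
    p=cv2.undistortPoints(np.array(uv,float).reshape(1,1,2),K,d).ravel()
    v=R.T@[p[0],p[1],1]; o=-R.T@t
    return (o+v*(z-o[2])/v[2])[:2]
def circ(x,y,z,r):
    a=np.linspace(0,2*np.pi,40); return np.c_[x+r*np.cos(a),y+r*np.sin(a),0*a+z]
def rect(x,y,z,a,b,th):
    c,s=np.cos(th),np.sin(th)
    return [[x+c*u-s*v,y+s*u+c*v,z] for u,v in((a/2,b/2),(-a/2,b/2),(-a/2,-b/2),(a/2,-b/2))]
def crop(n,img,x0,y0,w,h,s,shapes,fn):
    c=cv2.resize(img[y0:y0+h,x0:x0+w,::-1],None,fx=s,fy=s,interpolation=cv2.INTER_CUBIC)
    for P in shapes:
        q=(proj(n,P)-[x0-.5,y0-.5])*s
        cv2.polylines(c,[np.round(q).astype(int)],True,(255,0,255),1)
    cv2.imwrite(fn,c)
E
python3 - <<'E'
from h import *
im=optics.read_camera("top"); si=optics.read_camera("side")
hsv=cv2.cvtColor(im,cv2.COLOR_RGB2HSV)
# tan pieces: mask by hue/colour near sample
def blob(u,v,tol,z,n="top",im=im):
    f=cv2.floodFill(im.copy(),np.zeros((402,642),np.uint8),(u,v),0,(tol,)*3,(tol,)*3,cv2.FLOODFILL_FIXED_RANGE|cv2.FLOODFILL_MASK_ONLY|(255<<8)|4)
    m=f[2][1:-1,1:-1]; ct=max(cv2.findContours(m,cv2.RETR_EXTERNAL,cv2.CHAIN_APPROX_NONE)[0],key=cv2.contourArea)
    W=np.array([back(n,p,z) for p in ct.reshape(-1,2)],np.float32)*1000
    return W
r={}
for k,u,v,tol,z in(("disc",251,245,22,.017),("square",210,177,22,.017),("tile",339,189,18,.014),("shelf",230,205,35,.012)):
    W=blob(u,v,tol,z); b=cv2.minAreaRect(W); r[k]=b; print(k,np.round(b[0],1),np.round(b[1],1),b[2])
g={"prop":(387,231,.04,.022),"weight":(346,238,.044,.01),"vase":(381,173,.074,.014),"dish":(417,177,.038,.031),"toad":(426,230,.045,.022),"cones":(169,248,.024,.01)}
sh=[]
for k,(u,v,z,rad) in g.items():
    x,y=back("top",(u,v),z); print(k,x.round(4),y.round(4)); sh+=[circ(x,y,z,rad)]
    if k in("weight","dish","prop","vase"): sh+=[circ(x,y,.004,{"weight":.023,"dish":.031,"prop":.022,"vase":.02}[k])]
    if k=="weight": sh+=[circ(x,y,.028,.029)]
    if k=="vase": sh+=[circ(x,y,.05,.02)]
for k in("disc","square","tile"):
    (x,y),(a,b),th=r[k]; z=.014 if k=="tile" else .017
    sh+=[circ(x/1e3,y/1e3,z,.036)] if k=="disc" else [rect(x/1e3,y/1e3,z,a/1e3,b/1e3,np.radians(th))]
crop("top",im,312,135,140,125,5,sh,"pics/c1.png")
crop("top",im,145,148,135,130,4,sh,"pics/c2.png")
crop("side",si,230,90,200,230,2.6,sh,"pics/c3.png")
E
```

```text
disc [461.8 107.1] [68.9 68.1] 88.73313903808594
square [623.3 204.7] [69.8 71.5] 6.192753314971924
tile [ 587.9 -108.4] [147.1 111.1] 5.671246528625488
shelf [539.5 203.4] [270.2 278.7] 1.3590859174728394
prop 0.4829 -0.1991
weight 0.4696 -0.1075
vase 0.607 -0.1879
dish 0.6041 -0.2744
toad 0.4821 -0.2845
cones 0.4584 0.2942
```

View pics/c1.png

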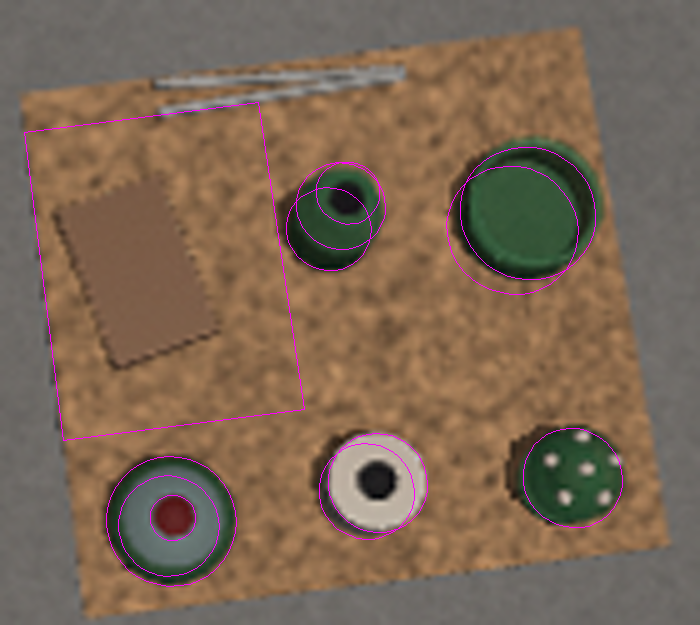

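View pics/c2.png

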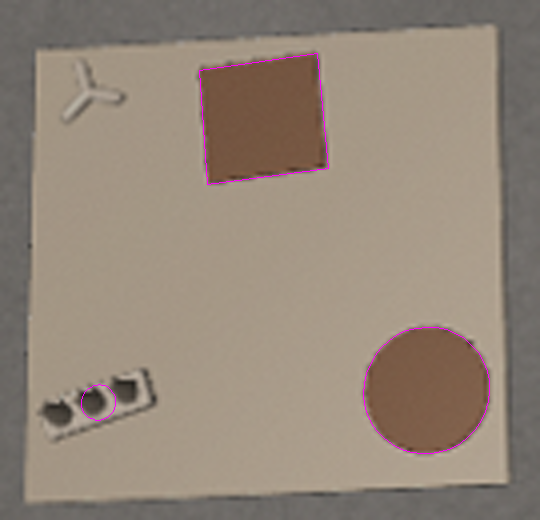

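View pics/c3.png

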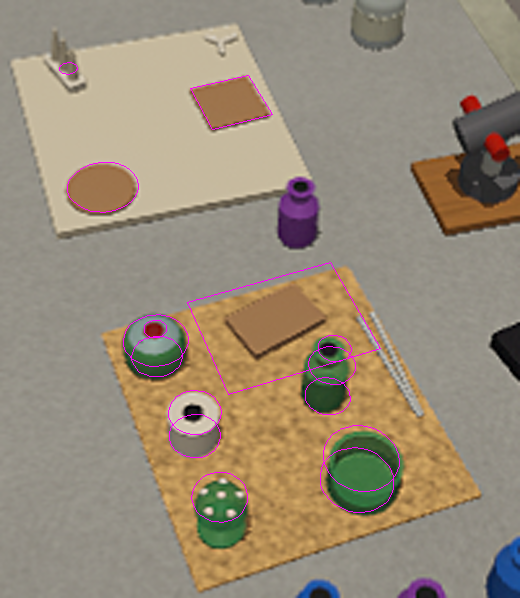

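The top view shows the three vase-shaped candidates on or near the work area:
- Green, at (380,176), on the mat.
- Purple, at (293,166).
- Blue and purple group, at (468,140), (477,176) and (472,208).

Only the green one fits: it's on the mat and neither blue nor purple. The 5x crop confirms it. The other things in the top view are:

| Thing | Pixel |
|---|---|
| tile | (339,189) |
| dish | (418,176) |
| paperweight | (346,238) |
| prop | (387,231) |
| toadstool | (426,230) |
| disc | (251,245) |
| square setter | (210,177) |
| cones | (169,248) |

The outlines fit, except the tile's, which I'll redo from its corners.

Run:
```python
from h import *
c=np.array([(52,213),(160,177),(220,331),(115,369)])/5+[311.5,134.5]
W=np.array([back("top",p,.014) for p in c]);print(W.round(4),W.mean(0).round(4))
l=(W[2]-W[1]+W[3]-W[0])/2;w=(W[1]-W[0]+W[2]-W[3])/2
for v in(l,w):print(np.linalg.norm(v),np.degrees(np.arctan2(v[1],v[0])))
```

```text
[[ 0.6159 -0.0581]
 [ 0.6317 -0.1092]
 [ 0.5577 -0.1342]
 [ 0.5413 -0.0852]] [ 0.5866 -0.0967]
0.07873952844660938 -160.72074871231257
0.05255453959858405 -72.14430818070545
```

Emit:
arm_command(
  increments=[
    {"dx":-521,"dy":-665,"dz":0,"wz":72.1,"grip":0},
    {"dx":-521,"dy":-665,"dz":0,"wz":72.1,"grip":0},
    {"dx":-521,"dy":-665,"dz":0,"wz":72.1,"grip":0},
    {"dx":-521,"dy":-665,"dz":0,"wz":72.1,"grip":0},
    {"dx":-521,"dy":-665,"dz":0,"wz":72.1,"grip":0},
    {"dx":-521,"dy":-665,"dz":0,"wz":72.1,"grip":0},
    {"dx":-521,"dy":-665,"dz":0,"wz":72.1,"grip":0},
    {"dx":-521,"dy":-665,"dz":0,"wz":72.1,"grip":0},
    {"dx":-521,"dy":-665,"dz":0,"wz":72.1,"grip":0},
    {"dx":-521,"dy":-665,"dz":0,"wz":72.1,"grip":0},
  ],
)

```text
$.increments[0]: bad value
```

Emit:
arm_command(
  increments=[
    {"dx":-30,"dy":-38,"dz":0,"wx":0,"wy":0,"wz":8,"grip":0},
    {"dx":-60,"dy":-76,"dz":0,"wx":0,"wy":0,"wz":16,"grip":0},
    {"dx":-90,"dy":-114,"dz":0,"wx":0,"wy":0,"wz":24,"grip":0},
    {"dx":-120,"dy":-152,"dz":0,"wx":0,"wy":0,"wz":32,"grip":0},
    {"dx":-150,"dy":-190,"dz":0,"wx":0,"wy":0,"wz":40,"grip":0},
    {"dx":-180,"dy":-228,"dz":0,"wx":0,"wy":0,"wz":48,"grip":0},
    {"dx":-210,"dy":-266,"dz":0,"wx":0,"wy":0,"wz":56,"grip":0},
    {"dx":-240,"dy":-304,"dz":0,"wx":0,"wy":0,"wz":64,"grip":0},
    {"dx":-270,"dy":-342,"dz":0,"wx":0,"wy":0,"wz":72.1,"grip":0},
    {"dx":-300,"dy":-380,"dz":0,"wx":0,"wy":0,"wz":72.1,"grip":0},
  ],
)

```text
time_s: 1.2
tool_pos: [0.361, 0.1389, 0.2196]
eef_rot: [3.141, -0.001, 1.565]
wrist_force: [1.8, 0.8, -0.2]
gripper_width: 0.0933
gripper_force: 0.0
```

Emit:
arm_command(
  increments=[
    {"dx":-45,"dy":16,"dz":0,"wx":0,"wy":0,"wz":0,"grip":0},
    {"dx":-90,"dy":32,"dz":0,"wx":0,"wy":0,"wz":0,"grip":0},
    {"dx":-135,"dy":48,"dz":0,"wx":0,"wy":0,"wz":0,"grip":0},
    {"dx":-180,"dy":64,"dz":10,"wx":0,"wy":0,"wz":0,"grip":0},
    {"dx":-225,"dy":80,"dz":30,"wx":0,"wy":0,"wz":0,"grip":0},
    {"dx":-270,"dy":97,"dz":50,"wx":0,"wy":0,"wz":0,"grip":0},
    {"dx":-305,"dy":110,"dz":70,"wx":0,"wy":0,"wz":0,"grip":0},
    {"dx":-339,"dy":122,"dz":80,"wx":0,"wy":0,"wz":0,"grip":0},
    {"dx":-339,"dy":122,"dz":90,"wx":0,"wy":0,"wz":0,"grip":0},
    {"dx":-339,"dy":122,"dz":100,"wx":0,"wy":0,"wz":0,"grip":0},
  ],
)

```text
time_s: 2.2
tool_pos: [0.4823, -0.1988, 0.1186]
eef_rot: [-3.141, 0.0, 1.569]
wrist_force: [0.5, 1.7, -0.8]
gripper_width: 0.094
gripper_force: 0.0
```

Emit:
arm_command(
  increments=[
    {"dx":0,"dy":0,"dz":30,"wx":0,"wy":0,"wz":0,"grip":0},
    {"dx":0,"dy":0,"dz":60,"wx":0,"wy":0,"wz":0,"grip":0},
    {"dx":0,"dy":0,"dz":85,"wx":0,"wy":0,"wz":0,"grip":0},
    {"dx":0,"dy":0,"dz":95,"wx":0,"wy":0,"wz":0,"grip":0},
    {"dx":0,"dy":0,"dz":95,"wx":0,"wy":0,"wz":0,"grip":0},
    {"dx":0,"dy":0,"dz":95,"wx":0,"wy":0,"wz":0,"grip":1},
    {"dx":0,"dy":0,"dz":95,"wx":0,"wy":0,"wz":0,"grip":1},
    {"dx":0,"dy":0,"dz":95,"wx":0,"wy":0,"wz":0,"grip":1},
    {"dx":0,"dy":0,"dz":95,"wx":0,"wy":0,"wz":0,"grip":1},
    {"dx":0,"dy":0,"dz":95,"wx":0,"wy":0,"wz":0,"grip":1},
  ],
)

```text
time_s: 3.2
tool_pos: [0.4829, -0.1982, 0.0248]
eef_rot: [3.141, 0.0, 1.571]
wrist_force: [0.6, 0.5, 0.7]
gripper_width: 0.0576
gripper_force: 0.0
```

Emit:
arm_command(
  increments=[
    {"dx":0,"dy":0,"dz":0,"wx":0,"wy":0,"wz":0,"grip":1},
    {"dx":0,"dy":0,"dz":0,"wx":0,"wy":0,"wz":0,"grip":1},
    {"dx":0,"dy":0,"dz":0,"wx":0,"wy":0,"wz":0,"grip":1},
    {"dx":0,"dy":0,"dz":0,"wx":0,"wy":0,"wz":0,"grip":1},
    {"dx":0,"dy":0,"dz":-10,"wx":0,"wy":0,"wz":0,"grip":1},
    {"dx":0,"dy":0,"dz":-25,"wx":0,"wy":0,"wz":0,"grip":1},
    {"dx":0,"dy":0,"dz":-45,"wx":0,"wy":0,"wz":0,"grip":1},
    {"dx":0,"dy":0,"dz":-65,"wx":0,"wy":0,"wz":0,"grip":1},
    {"dx":0,"dy":0,"dz":-80,"wx":0,"wy":0,"wz":0,"grip":1},
    {"dx":0,"dy":0,"dz":-85,"wx":0,"wy":0,"wz":0,"grip":1},
  ],
)

```text
time_s: 4.2
tool_pos: [0.4834, -0.1984, 0.1115]
eef_rot: [3.139, 0.0, 1.571]
wrist_force: [-0.4, -0.5, -2.0]
gripper_width: 0.0436
gripper_force: 30.0
```

Emit:
arm_command(
  increments=[
    {"dx":15,"dy":0,"dz":0,"wx":0,"wy":0,"wz":0,"grip":1},
    {"dx":50,"dy":-4,"dz":0,"wx":0,"wy":0,"wz":0,"grip":1},
    {"dx":90,"dy":-7,"dz":0,"wx":0,"wy":0,"wz":0,"grip":1},
    {"dx":130,"dy":-10,"dz":0,"wx":0,"wy":0,"wz":0,"grip":1},
    {"dx":170,"dy":-13,"dz":0,"wx":0,"wy":0,"wz":0,"grip":1},
    {"dx":210,"dy":-16,"dz":0,"wx":0,"wy":0,"wz":0,"grip":1},
    {"dx":250,"dy":-19,"dz":0,"wx":0,"wy":0,"wz":0,"grip":1},
    {"dx":285,"dy":-21,"dz":0,"wx":0,"wy":0,"wz":0,"grip":1},
    {"dx":305.5,"dy":-21,"dz":0,"wx":0,"wy":0,"wz":0,"grip":1},
    {"dx":305.5,"dy":-21,"dz":10,"wx":0,"wy":0,"wz":0,"grip":1},
  ],
)

```text
time_s: 5.2
tool_pos: [0.462, 0.1104, 0.0998]
eef_rot: [3.141, -0.001, 1.575]
wrist_force: [-0.7, -1.3, -1.2]
gripper_width: 0.0432
gripper_force: 30.0
```

Emit:
arm_command(
  increments=[
    {"dx":0,"dy":0,"dz":20,"wx":0,"wy":0,"wz":0,"grip":1},
    {"dx":0,"dy":0,"dz":40,"wx":0,"wy":0,"wz":0,"grip":1},
    {"dx":0,"dy":0,"dz":54,"wx":0,"wy":0,"wz":0,"grip":1},
    {"dx":0,"dy":0,"dz":59,"wx":0,"wy":0,"wz":0,"grip":1},
    {"dx":0,"dy":0,"dz":61,"wx":0,"wy":0,"wz":0,"grip":1},
    {"dx":0,"dy":0,"dz":61,"wx":0,"wy":0,"wz":0,"grip":1},
    {"dx":0,"dy":0,"dz":61,"wx":0,"wy":0,"wz":0,"grip":1},
    {"dx":0,"dy":0,"dz":61,"wx":0,"wy":0,"wz":0,"grip":1},
    {"dx":0,"dy":0,"dz":61,"wx":0,"wy":0,"wz":0,"grip":1},
    {"dx":0,"dy":0,"dz":61,"wx":0,"wy":0,"wz":0,"grip":1},
  ],
)

```text
time_s: 6.2
tool_pos: [0.4619, 0.1074, 0.0387]
eef_rot: [3.141, -0.0, 1.571]
wrist_force: [0.1, -0.7, -0.7]
gripper_width: 0.0436
gripper_force: 30.0
```

Emit:
arm_command(
  increments=[
    {"dx":0,"dy":0,"dz":1,"wx":0,"wy":0,"wz":0,"grip":1},
    {"dx":0,"dy":0,"dz":1,"wx":0,"wy":0,"wz":0,"grip":1},
    {"dx":0,"dy":0,"dz":1,"wx":0,"wy":0,"wz":0,"grip":0},
    {"dx":0,"dy":0,"dz":1,"wx":0,"wy":0,"wz":0,"grip":0},
    {"dx":0,"dy":0,"dz":1,"wx":0,"wy":0,"wz":0,"grip":0},
    {"dx":0,"dy":0,"dz":1,"wx":0,"wy":0,"wz":0,"grip":0},
    {"dx":0,"dy":0,"dz":-5,"wx":0,"wy":0,"wz":0,"grip":0},
    {"dx":0,"dy":0,"dz":-25,"wx":0,"wy":0,"wz":0,"grip":0},
    {"dx":0,"dy":0,"dz":-55,"wx":0,"wy":0,"wz":0,"grip":0},
    {"dx":0,"dy":0,"dz":-80,"wx":0,"wy":0,"wz":0,"grip":0},
  ],
)

```text
time_s: 7.2
tool_pos: [0.4618, 0.1069, 0.1199]
eef_rot: [3.142, 0.0, 1.57]
wrist_force: [-0.7, 0.2, -0.5]
gripper_width: 0.094
gripper_force: 0.0
```

Emit:
arm_command(
  increments=[
    {"dx":-22,"dy":14,"dz":0,"wx":0,"wy":0,"wz":8,"grip":0.25},
    {"dx":-45,"dy":28,"dz":0,"wx":0,"wy":0,"wz":16,"grip":0.25},
    {"dx":-68,"dy":42,"dz":0,"wx":0,"wy":0,"wz":24,"grip":0.25},
    {"dx":-90,"dy":55,"dz":0,"wx":0,"wy":0,"wz":32,"grip":0.25},
    {"dx":-113,"dy":69,"dz":0,"wx":0,"wy":0,"wz":40,"grip":0.25},
    {"dx":-136,"dy":83,"dz":0,"wx":0,"wy":0,"wz":48,"grip":0.25},
    {"dx":-158,"dy":97,"dz":0,"wx":0,"wy":0,"wz":56,"grip":0.25},
    {"dx":-181,"dy":111,"dz":0,"wx":0,"wy":0,"wz":64,"grip":0.25},
    {"dx":-203.6,"dy":125,"dz":0,"wx":0,"wy":0,"wz":71.4,"grip":0.25},
    {"dx":-203.6,"dy":125,"dz":0,"wx":0,"wy":0,"wz":71.4,"grip":0.25},
  ],
)

```text
time_s: 8.2
tool_pos: [0.5875, -0.0996, 0.1189]
eef_rot: [3.139, 0.0, 0.317]
wrist_force: [-1.7, 0.2, -0.1]
gripper_width: 0.0705
gripper_force: 0.0
```

Emit:
arm_command(
  increments=[
    {"dx":0,"dy":0,"dz":25,"wx":0,"wy":0,"wz":0,"grip":0.25},
    {"dx":0,"dy":0,"dz":50,"wx":0,"wy":0,"wz":0,"grip":0.25},
    {"dx":0,"dy":0,"dz":75,"wx":0,"wy":0,"wz":0,"grip":0.25},
    {"dx":0,"dy":0,"dz":88,"wx":0,"wy":0,"wz":0,"grip":0.25},
    {"dx":0,"dy":0,"dz":93,"wx":0,"wy":0,"wz":0,"grip":0.25},
    {"dx":0,"dy":0,"dz":93,"wx":0,"wy":0,"wz":0,"grip":0.25},
    {"dx":0,"dy":0,"dz":93,"wx":0,"wy":0,"wz":0,"grip":0.25},
    {"dx":0,"dy":0,"dz":93,"wx":0,"wy":0,"wz":0,"grip":0.25},
    {"dx":0,"dy":0,"dz":93,"wx":0,"wy":0,"wz":0,"grip":0.25},
    {"dx":0,"dy":0,"dz":93,"wx":0,"wy":0,"wz":0,"grip":0.25},
  ],
)

```text
time_s: 9.2
tool_pos: [0.5869, -0.0964, 0.0259]
eef_rot: [3.141, -0.001, 0.324]
wrist_force: [-0.4, -0.1, 0.0]
gripper_width: 0.0704
gripper_force: 0.0
```

Emit:
arm_command(
  increments=[
    {"dx":0,"dy":0,"dz":4,"wx":0,"wy":0,"wz":0,"grip":0.25},
    {"dx":0,"dy":0,"dz":6.4,"wx":0,"wy":0,"wz":0,"grip":0.25},
    {"dx":0,"dy":0,"dz":6.4,"wx":0,"wy":0,"wz":0,"grip":0.25},
    {"dx":0,"dy":0,"dz":6.4,"wx":0,"wy":0,"wz":0,"grip":1},
    {"dx":0,"dy":0,"dz":6.4,"wx":0,"wy":0,"wz":0,"grip":1},
    {"dx":0,"dy":0,"dz":6.4,"wx":0,"wy":0,"wz":0,"grip":1},
    {"dx":0,"dy":0,"dz":6.4,"wx":0,"wy":0,"wz":0,"grip":1},
    {"dx":0,"dy":0,"dz":6.4,"wx":0,"wy":0,"wz":0,"grip":1},
    {"dx":0,"dy":0,"dz":6.4,"wx":0,"wy":0,"wz":0,"grip":1},
    {"dx":0,"dy":0,"dz":6.4,"wx":0,"wy":0,"wz":0,"grip":1},
  ],
)

```text
time_s: 10.2
tool_pos: [0.5868, -0.0965, 0.0191]
eef_rot: [3.141, -0.0, 0.324]
wrist_force: [0.2, 0.6, 1.0]
gripper_width: 0.0515
gripper_force: 30.0
```

Emit:
arm_command(
  increments=[
    {"dx":0,"dy":0,"dz":-3,"wx":0,"wy":0,"wz":0,"grip":1},
    {"dx":0,"dy":0,"dz":-8,"wx":0,"wy":0,"wz":0,"grip":1},
    {"dx":0,"dy":0,"dz":-15,"wx":0,"wy":0,"wz":0,"grip":1},
    {"dx":0,"dy":0,"dz":-27,"wx":0,"wy":0,"wz":0,"grip":1},
    {"dx":0,"dy":0,"dz":-42,"wx":0,"wy":0,"wz":0,"grip":1},
    {"dx":0,"dy":0,"dz":-60,"wx":0,"wy":0,"wz":0,"grip":1},
    {"dx":0,"dy":0,"dz":-78,"wx":0,"wy":0,"wz":0,"grip":1},
    {"dx":0,"dy":0,"dz":-92,"wx":0,"wy":0,"wz":0,"grip":1},
    {"dx":0,"dy":0,"dz":-98,"wx":0,"wy":0,"wz":0,"grip":1},
    {"dx":0,"dy":0,"dz":-100,"wx":0,"wy":0,"wz":0,"grip":1},
  ],
)

```text
time_s: 11.2
tool_pos: [0.587, -0.0963, 0.1198]
eef_rot: [3.141, -0.001, 0.325]
wrist_force: [-0.4, -0.3, -1.3]
gripper_width: 0.0514
gripper_force: 30.0
```

Run:
```python
from h import *
a=optics.read_camera("top");b=optics.read_camera("side")
A=cv2.resize(a[140:280,150:450,::-1],None,fx=2.6,fy=2.6,interpolation=cv2.INTER_CUBIC)
cv2.imwrite("pics/t1.png",A)
B=cv2.resize(b[60:300,220:460,::-1],None,fx=2.5,fy=2.5,interpolation=cv2.INTER_CUBIC)
cv2.imwrite("pics/s1.png",B)
```

```text
(no output)
```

View pics/s1.png

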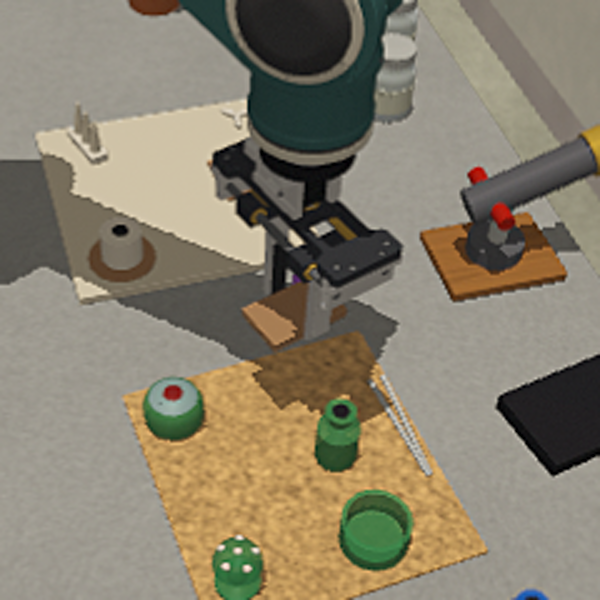

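Emit:
arm_command(
  increments=[
    {"dx":-3,"dy":-12,"dz":0,"wx":0,"wy":0,"wz":0,"grip":1},
    {"dx":-9,"dy":-40,"dz":0,"wx":0,"wy":0,"wz":0,"grip":1},
    {"dx":-17,"dy":-72,"dz":0,"wx":0,"wy":0,"wz":0,"grip":1},
    {"dx":-24,"dy":-104,"dz":0,"wx":0,"wy":0,"wz":0,"grip":1},
    {"dx":-31,"dy":-136,"dz":0,"wx":0,"wy":0,"wz":0,"grip":1},
    {"dx":-39,"dy":-168,"dz":0,"wx":0,"wy":0,"wz":0,"grip":1},
    {"dx":-46,"dy":-200,"dz":0,"wx":0,"wy":0,"wz":0,"grip":1},
    {"dx":-51,"dy":-222,"dz":0,"wx":0,"wy":0,"wz":0,"grip":1},
    {"dx":-53.8,"dy":-232.6,"dz":0,"wx":0,"wy":0,"wz":0,"grip":1},
    {"dx":-53.8,"dy":-232.6,"dz":0,"wx":0,"wy":0,"wz":0,"grip":1},
  ],
)

```text
time_s: 12.3
tool_pos: [0.4608, 0.108, 0.1187]
eef_rot: [-3.141, 0.001, 0.327]
wrist_force: [-0.1, -0.1, -0.8]
gripper_width: 0.0515
gripper_force: 30.0
```

Emit:
arm_command(
  increments=[
    {"dx":0,"dy":0,"dz":15,"wx":0,"wy":0,"wz":0,"grip":1},
    {"dx":0,"dy":0,"dz":30,"wx":0,"wy":0,"wz":0,"grip":1},
    {"dx":0,"dy":0,"dz":40,"wx":0,"wy":0,"wz":0,"grip":1},
    {"dx":0,"dy":0,"dz":46,"wx":0,"wy":0,"wz":0,"grip":1},
    {"dx":0,"dy":0,"dz":49,"wx":0,"wy":0,"wz":0,"grip":1},
    {"dx":0,"dy":0,"dz":50,"wx":0,"wy":0,"wz":0,"grip":1},
    {"dx":0,"dy":0,"dz":50,"wx":0,"wy":0,"wz":0,"grip":1},
    {"dx":0,"dy":0,"dz":50,"wx":0,"wy":0,"wz":0,"grip":1},
    {"dx":0,"dy":0,"dz":50,"wx":0,"wy":0,"wz":0,"grip":1},
    {"dx":0,"dy":0,"dz":50,"wx":0,"wy":0,"wz":0,"grip":1},
  ],
)

```text
time_s: 13.3
tool_pos: [0.4617, 0.1071, 0.0693]
eef_rot: [-3.142, -0.0, 0.324]
wrist_force: [-0.6, -1.1, -0.5]
gripper_width: 0.0514
gripper_force: 30.0
```

Lower 1 mm more, release, rise.

Emit:
arm_command(
  increments=[
    {"dx":0,"dy":0,"dz":1,"wx":0,"wy":0,"wz":0,"grip":1},
    {"dx":0,"dy":0,"dz":1,"wx":0,"wy":0,"wz":0,"grip":1},
    {"dx":0,"dy":0,"dz":1,"wx":0,"wy":0,"wz":0,"grip":0.2},
    {"dx":0,"dy":0,"dz":1,"wx":0,"wy":0,"wz":0,"grip":0.2},
    {"dx":0,"dy":0,"dz":1,"wx":0,"wy":0,"wz":0,"grip":0.2},
    {"dx":0,"dy":0,"dz":1,"wx":0,"wy":0,"wz":0,"grip":0.2},
    {"dx":0,"dy":0,"dz":-4,"wx":0,"wy":0,"wz":0,"grip":0.2},
    {"dx":0,"dy":0,"dz":-14,"wx":0,"wy":0,"wz":0,"grip":0.2},
    {"dx":0,"dy":0,"dz":-34,"wx":0,"wy":0,"wz":0,"grip":0.2},
    {"dx":0,"dy":0,"dz":-52,"wx":0,"wy":0,"wz":0,"grip":0.1},
  ],
)

```text
time_s: 14.3
tool_pos: [0.4617, 0.1066, 0.1224]
eef_rot: [3.141, 0.0, 0.324]
wrist_force: [-0.1, 0.2, -0.8]
gripper_width: 0.0799
gripper_force: 0.0
```

Emit:
arm_command(
  increments=[
    {"dx":-7,"dy":23,"dz":0,"wx":0,"wy":0,"wz":-8,"grip":0.1},
    {"dx":-14,"dy":46,"dz":0,"wx":0,"wy":0,"wz":-16,"grip":0.1},
    {"dx":-20,"dy":69,"dz":0,"wx":0,"wy":0,"wz":-24,"grip":0.1},
    {"dx":-27,"dy":92,"dz":0,"wx":0,"wy":0,"wz":-32,"grip":0.1},
    {"dx":-34,"dy":115,"dz":0,"wx":0,"wy":0,"wz":-40,"grip":0.1},
    {"dx":-41,"dy":138,"dz":0,"wx":0,"wy":0,"wz":-48,"grip":0.1},
    {"dx":-48,"dy":161,"dz":0,"wx":0,"wy":0,"wz":-56,"grip":0.1},
    {"dx":-54,"dy":184,"dz":0,"wx":0,"wy":0,"wz":-64,"grip":0.1},
    {"dx":-60.8,"dy":205.4,"dz":0,"wx":0,"wy":0,"wz":-71.4,"grip":0.1},
    {"dx":-60.8,"dy":205.4,"dz":0,"wx":0,"wy":0,"wz":-71.4,"grip":0.1},
  ],
)

```text
time_s: 15.3
tool_pos: [0.4693, -0.1102, 0.1221]
eef_rot: [3.14, 0.001, 1.571]
wrist_force: [0.3, -0.2, 0.3]
gripper_width: 0.0848
gripper_force: 0.0
```

Emit:
arm_command(
  increments=[
    {"dx":0,"dy":0,"dz":20,"wx":0,"wy":0,"wz":0,"grip":0.1},
    {"dx":0,"dy":0,"dz":45,"wx":0,"wy":0,"wz":0,"grip":0.1},
    {"dx":0,"dy":0,"dz":70,"wx":0,"wy":0,"wz":0,"grip":0.1},
    {"dx":0,"dy":0,"dz":90,"wx":0,"wy":0,"wz":0,"grip":0.1},
    {"dx":0,"dy":0,"dz":98,"wx":0,"wy":0,"wz":0,"grip":0.1},
    {"dx":0,"dy":0,"dz":100,"wx":0,"wy":0,"wz":0,"grip":0.1},
    {"dx":0,"dy":0,"dz":100,"wx":0,"wy":0,"wz":0,"grip":0.1},
    {"dx":0,"dy":0,"dz":100,"wx":0,"wy":0,"wz":0,"grip":1},
    {"dx":0,"dy":0,"dz":100,"wx":0,"wy":0,"wz":0,"grip":1},
    {"dx":0,"dy":0,"dz":100,"wx":0,"wy":0,"wz":0,"grip":1},
  ],
)

```text
time_s: 16.3
tool_pos: [0.4698, -0.1071, 0.0216]
eef_rot: [3.141, 0.0, 1.57]
wrist_force: [0.8, 1.1, -0.6]
gripper_width: 0.064
gripper_force: 0.0
```

Emit:
arm_command(
  increments=[
    {"dx":0,"dy":0,"dz":0,"wx":0,"wy":0,"wz":0,"grip":1},
    {"dx":0,"dy":0,"dz":0,"wx":0,"wy":0,"wz":0,"grip":1},
    {"dx":0,"dy":0,"dz":0,"wx":0,"wy":0,"wz":0,"grip":1},
    {"dx":0,"dy":0,"dz":-5,"wx":0,"wy":0,"wz":0,"grip":1},
    {"dx":0,"dy":0,"dz":-15,"wx":0,"wy":0,"wz":0,"grip":1},
    {"dx":0,"dy":0,"dz":-35,"wx":0,"wy":0,"wz":0,"grip":1},
    {"dx":0,"dy":0,"dz":-60,"wx":0,"wy":0,"wz":0,"grip":1},
    {"dx":0,"dy":0,"dz":-85,"wx":0,"wy":0,"wz":0,"grip":1},
    {"dx":0,"dy":0,"dz":-105,"wx":0,"wy":0,"wz":0,"grip":1},
    {"dx":0,"dy":0,"dz":-110,"wx":0,"wy":0,"wz":0,"grip":1},
  ],
)

```text
time_s: 17.3
tool_pos: [0.4702, -0.1073, 0.1332]
eef_rot: [3.139, -0.0, 1.57]
wrist_force: [0.2, 0.2, -3.3]
gripper_width: 0.0573
gripper_force: 30.0
```

Run:
```python
from h import *
a=optics.read_camera("top");b=optics.read_camera("side")
x,y=.462,.107
sh=[rect(x,y,.063,.080,.052,.324),circ(x,y,.017,.036),circ(x,y,.063,.01)]
A=crop("top",a,145,148,135,130,3,sh,"pics/a.png");crop("side",b,225,95,135,130,3,sh,"pics/b.png")
cv2.imwrite("pics/ab.png",np.hstack([cv2.imread("pics/a.png"),cv2.imread("pics/b.png")])[:,:800])
```

```text
(no output)
```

View pics/ab.png

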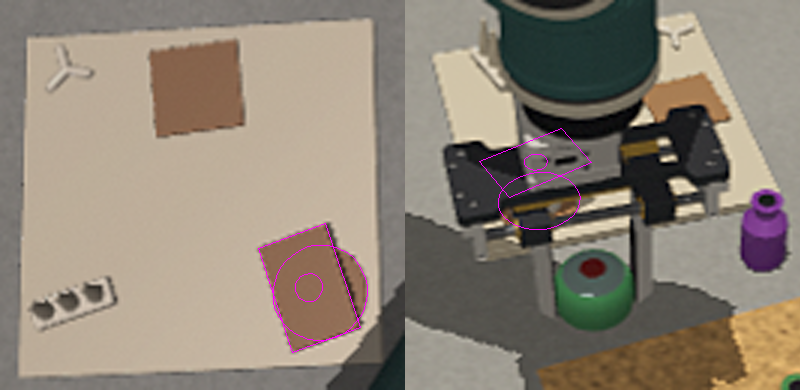

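Emit:
arm_command(
  increments=[
    {"dx":10,"dy":0,"dz":0,"wx":0,"wy":0,"wz":0,"grip":1},
    {"dx":35,"dy":-2,"dz":0,"wx":0,"wy":0,"wz":0,"grip":1},
    {"dx":65,"dy":-4,"dz":0,"wx":0,"wy":0,"wz":0,"grip":1},
    {"dx":95,"dy":-5,"dz":0,"wx":0,"wy":0,"wz":0,"grip":1},
    {"dx":125,"dy":-6,"dz":0,"wx":0,"wy":0,"wz":0,"grip":1},
    {"dx":155,"dy":-7,"dz":0,"wx":0,"wy":0,"wz":0,"grip":1},
    {"dx":185,"dy":-8,"dz":0,"wx":0,"wy":0,"wz":0,"grip":1},
    {"dx":205,"dy":-8,"dz":0,"wx":0,"wy":0,"wz":0,"grip":1},
    {"dx":214.3,"dy":-8,"dz":0,"wx":0,"wy":0,"wz":0,"grip":1},
    {"dx":214.3,"dy":-8,"dz":0,"wx":0,"wy":0,"wz":0,"grip":1},
  ],
)

```text
time_s: 18.4
tool_pos: [0.461, 0.108, 0.1304]
eef_rot: [-3.141, 0.001, 1.572]
wrist_force: [0.2, -0.8, -2.6]
gripper_width: 0.0573
gripper_force: 30.0
```

Emit:
arm_command(
  increments=[
    {"dx":0,"dy":0,"dz":12,"wx":0,"wy":0,"wz":0,"grip":1},
    {"dx":0,"dy":0,"dz":25,"wx":0,"wy":0,"wz":0,"grip":1},
    {"dx":0,"dy":0,"dz":37,"wx":0,"wy":0,"wz":0,"grip":1},
    {"dx":0,"dy":0,"dz":44,"wx":0,"wy":0,"wz":0,"grip":1},
    {"dx":0,"dy":0,"dz":48,"wx":0,"wy":0,"wz":0,"grip":1},
    {"dx":0,"dy":0,"dz":50,"wx":0,"wy":0,"wz":0,"grip":1},
    {"dx":0,"dy":0,"dz":50,"wx":0,"wy":0,"wz":0,"grip":1},
    {"dx":0,"dy":0,"dz":50,"wx":0,"wy":0,"wz":0,"grip":1},
    {"dx":0,"dy":0,"dz":50,"wx":0,"wy":0,"wz":0,"grip":1},
    {"dx":0,"dy":0,"dz":50,"wx":0,"wy":0,"wz":0,"grip":1},
  ],
)

```text
time_s: 19.4
tool_pos: [0.4617, 0.1073, 0.0813]
eef_rot: [3.141, -0.0, 1.571]
wrist_force: [0.3, -0.4, -2.0]
gripper_width: 0.0574
gripper_force: 30.0
```

Emit:
arm_command(
  increments=[
    {"dx":0,"dy":0,"dz":0.5,"wx":0,"wy":0,"wz":0,"grip":1},
    {"dx":0,"dy":0,"dz":0.7,"wx":0,"wy":0,"wz":0,"grip":1},
    {"dx":0,"dy":0,"dz":0.7,"wx":0,"wy":0,"wz":0,"grip":1},
    {"dx":0,"dy":0,"dz":0.7,"wx":0,"wy":0,"wz":0,"grip":0.1},
    {"dx":0,"dy":0,"dz":0.7,"wx":0,"wy":0,"wz":0,"grip":0.1},
    {"dx":0,"dy":0,"dz":0.7,"wx":0,"wy":0,"wz":0,"grip":0.1},
    {"dx":0,"dy":0,"dz":0.7,"wx":0,"wy":0,"wz":0,"grip":0.1},
    {"dx":0,"dy":0,"dz":-10,"wx":0,"wy":0,"wz":0,"grip":0.1},
    {"dx":0,"dy":0,"dz":-35,"wx":0,"wy":0,"wz":0,"grip":0.1},
    {"dx":0,"dy":0,"dz":-65,"wx":0,"wy":0,"wz":0,"grip":0.1},
  ],
)

```text
time_s: 20.4
tool_pos: [0.4611, 0.1066, 0.147]
eef_rot: [-3.14, 0.001, 1.57]
wrist_force: [0.3, 0.7, -0.3]
gripper_width: 0.0844
gripper_force: 0.0
```

Emit:
arm_command(
  increments=[
    {"dx":-40,"dy":15,"dz":0,"wx":0,"wy":0,"wz":0,"grip":0.05},
    {"dx":-80,"dy":31,"dz":0,"wx":0,"wy":0,"wz":0,"grip":0.05},
    {"dx":-120,"dy":46,"dz":0,"wx":0,"wy":0,"wz":0,"grip":0.05},
    {"dx":-160,"dy":61,"dz":0,"wx":0,"wy":0,"wz":0,"grip":0.05},
    {"dx":-200,"dy":76,"dz":0,"wx":0,"wy":0,"wz":0,"grip":0.05},
    {"dx":-240,"dy":91,"dz":0,"wx":0,"wy":0,"wz":0,"grip":0.05},
    {"dx":-280,"dy":106,"dz":0,"wx":0,"wy":0,"wz":0,"grip":0.05},
    {"dx":-320,"dy":122,"dz":0,"wx":0,"wy":0,"wz":0,"grip":0.05},
    {"dx":-355,"dy":135,"dz":10,"wx":0,"wy":0,"wz":0,"grip":0.05},
    {"dx":-384,"dy":146,"dz":25,"wx":0,"wy":0,"wz":0,"grip":0.05},
  ],
)

```text
time_s: 21.4
tool_pos: [0.6081, -0.2794, 0.1223]
eef_rot: [3.14, 0.001, 1.57]
wrist_force: [0.1, 1.0, -0.2]
gripper_width: 0.0893
gripper_force: 0.0
```

Emit:
arm_command(
  increments=[
    {"dx":0,"dy":0,"dz":0,"wx":0,"wy":0,"wz":0,"grip":0.05},
    {"dx":0,"dy":0,"dz":15,"wx":0,"wy":0,"wz":0,"grip":0.05},
    {"dx":0,"dy":0,"dz":40,"wx":0,"wy":0,"wz":0,"grip":0.05},
    {"dx":0,"dy":0,"dz":65,"wx":0,"wy":0,"wz":0,"grip":0.05},
    {"dx":0,"dy":0,"dz":85,"wx":0,"wy":0,"wz":0,"grip":0.05},
    {"dx":0,"dy":0,"dz":95,"wx":0,"wy":0,"wz":0,"grip":0.05},
    {"dx":0,"dy":0,"dz":95,"wx":0,"wy":0,"wz":0,"grip":0.05},
    {"dx":0,"dy":0,"dz":95,"wx":0,"wy":0,"wz":0,"grip":1},
    {"dx":0,"dy":0,"dz":95,"wx":0,"wy":0,"wz":0,"grip":1},
    {"dx":0,"dy":0,"dz":95,"wx":0,"wy":0,"wz":0,"grip":1},
  ],
)

```text
time_s: 22.4
tool_pos: [0.6078, -0.277, 0.027]
eef_rot: [3.14, 0.0, 1.571]
wrist_force: [0.3, 0.5, 0.1]
gripper_width: 0.0691
gripper_force: 0.0
```

Emit:
arm_command(
  increments=[
    {"dx":0,"dy":0,"dz":0,"wx":0,"wy":0,"wz":0,"grip":1},
    {"dx":0,"dy":0,"dz":0,"wx":0,"wy":0,"wz":0,"grip":1},
    {"dx":0,"dy":0,"dz":0,"wx":0,"wy":0,"wz":0,"grip":1},
    {"dx":0,"dy":0,"dz":-5,"wx":0,"wy":0,"wz":0,"grip":1},
    {"dx":0,"dy":0,"dz":-15,"wx":0,"wy":0,"wz":0,"grip":1},
    {"dx":0,"dy":0,"dz":-35,"wx":0,"wy":0,"wz":0,"grip":1},
    {"dx":0,"dy":0,"dz":-60,"wx":0,"wy":0,"wz":0,"grip":1},
    {"dx":0,"dy":0,"dz":-85,"wx":0,"wy":0,"wz":0,"grip":1},
    {"dx":0,"dy":0,"dz":-105,"wx":0,"wy":0,"wz":0,"grip":1},
    {"dx":0,"dy":0,"dz":-110,"wx":0,"wy":0,"wz":0,"grip":1},
  ],
)

```text
time_s: 23.4
tool_pos: [0.6082, -0.2775, 0.139]
eef_rot: [3.138, 0.001, 1.57]
wrist_force: [-0.1, 0.1, -1.6]
gripper_width: 0.0622
gripper_force: 30.0
```

Emit:
arm_command(
  increments=[
    {"dx":12,"dy":0,"dz":0,"wx":0,"wy":0,"wz":0,"grip":1},
    {"dx":40,"dy":1,"dz":0,"wx":0,"wy":0,"wz":0,"grip":1},
    {"dx":80,"dy":2,"dz":0,"wx":0,"wy":0,"wz":0,"grip":1},
    {"dx":120,"dy":4,"dz":0,"wx":0,"wy":0,"wz":0,"grip":1},
    {"dx":160,"dy":6,"dz":0,"wx":0,"wy":0,"wz":0,"grip":1},
    {"dx":200,"dy":8,"dz":0,"wx":0,"wy":0,"wz":0,"grip":1},
    {"dx":240,"dy":10,"dz":0,"wx":0,"wy":0,"wz":0,"grip":1},
    {"dx":280,"dy":12,"dz":0,"wx":0,"wy":0,"wz":0,"grip":1},
    {"dx":315,"dy":14,"dz":0,"wx":0,"wy":0,"wz":0,"grip":1},
    {"dx":340,"dy":15.5,"dz":0,"wx":0,"wy":0,"wz":0,"grip":1},
  ],
)

```text
time_s: 24.4
tool_pos: [0.6219, 0.067, 0.1346]
eef_rot: [-3.14, -0.0, 1.573]
wrist_force: [-0.5, 0.2, -0.8]
gripper_width: 0.0625
gripper_force: 30.0
```

Emit:
arm_command(
  increments=[
    {"dx":30,"dy":0,"dz":0,"wx":0,"wy":0,"wz":0,"grip":1},
    {"dx":65,"dy":0,"dz":0,"wx":0,"wy":0,"wz":0,"grip":1},
    {"dx":100,"dy":0,"dz":0,"wx":0,"wy":0,"wz":0,"grip":1},
    {"dx":128,"dy":0,"dz":0,"wx":0,"wy":0,"wz":0,"grip":1},
    {"dx":142,"dy":0,"dz":5,"wx":0,"wy":0,"wz":0,"grip":1},
    {"dx":142,"dy":0,"dz":25,"wx":0,"wy":0,"wz":0,"grip":1},
    {"dx":142,"dy":0,"dz":50,"wx":0,"wy":0,"wz":0,"grip":1},
    {"dx":142,"dy":0,"dz":70,"wx":0,"wy":0,"wz":0,"grip":1},
    {"dx":142,"dy":0,"dz":82,"wx":0,"wy":0,"wz":0,"grip":1},
    {"dx":142,"dy":0,"dz":86,"wx":0,"wy":0,"wz":0,"grip":1},
  ],
)

```text
time_s: 25.4
tool_pos: [0.6222, 0.2044, 0.0484]
eef_rot: [-3.14, 0.001, 1.57]
wrist_force: [-0.1, -0.3, -0.3]
gripper_width: 0.0624
gripper_force: 30.0
```

Emit:
arm_command(
  increments=[
    {"dx":0,"dy":1,"dz":4,"wx":0,"wy":0,"wz":0,"grip":1},
    {"dx":0,"dy":1,"dz":7,"wx":0,"wy":0,"wz":0,"grip":1},
    {"dx":0,"dy":1,"dz":8,"wx":0,"wy":0,"wz":0,"grip":1},
    {"dx":0,"dy":1,"dz":8,"wx":0,"wy":0,"wz":0,"grip":1},
    {"dx":0,"dy":1,"dz":8,"wx":0,"wy":0,"wz":0,"grip":1},
    {"dx":0,"dy":1,"dz":8,"wx":0,"wy":0,"wz":0,"grip":1},
    {"dx":0,"dy":1,"dz":8,"wx":0,"wy":0,"wz":0,"grip":1},
    {"dx":0,"dy":1,"dz":8,"wx":0,"wy":0,"wz":0,"grip":1},
    {"dx":0,"dy":1,"dz":8,"wx":0,"wy":0,"wz":0,"grip":1},
    {"dx":0,"dy":1,"dz":8,"wx":0,"wy":0,"wz":0,"grip":1},
  ],
)

```text
time_s: 26.4
tool_pos: [0.6241, 0.2051, 0.0421]
eef_rot: [3.142, 0.0, 1.57]
wrist_force: [-0.1, -0.2, -1.0]
gripper_width: 0.0627
gripper_force: 30.0
```

Emit:
arm_command(
  increments=[
    {"dx":0,"dy":0,"dz":0.5,"wx":0,"wy":0,"wz":0,"grip":1},
    {"dx":0,"dy":0,"dz":0.5,"wx":0,"wy":0,"wz":0,"grip":1},
    {"dx":0,"dy":0,"dz":0.5,"wx":0,"wy":0,"wz":0,"grip":0.05},
    {"dx":0,"dy":0,"dz":0.5,"wx":0,"wy":0,"wz":0,"grip":0.05},
    {"dx":0,"dy":0,"dz":0.5,"wx":0,"wy":0,"wz":0,"grip":0.05},
    {"dx":0,"dy":0,"dz":0.5,"wx":0,"wy":0,"wz":0,"grip":0.05},
    {"dx":0,"dy":0,"dz":-8,"wx":0,"wy":0,"wz":0,"grip":0.05},
    {"dx":0,"dy":0,"dz":-30,"wx":0,"wy":0,"wz":0,"grip":0.05},
    {"dx":0,"dy":0,"dz":-65,"wx":0,"wy":0,"wz":0,"grip":0.05},
    {"dx":0,"dy":0,"dz":-100,"wx":0,"wy":0,"wz":0,"grip":0.05},
  ],
)

```text
time_s: 27.4
tool_pos: [0.6239, 0.2048, 0.1437]
eef_rot: [-3.141, 0.0, 1.57]
wrist_force: [0.6, -0.4, -0.2]
gripper_width: 0.0893
gripper_force: 0.0
```

Emit:
arm_command(
  increments=[
    {"dx":-40,"dy":-2,"dz":0,"wx":0,"wy":0,"wz":0,"grip":0.15},
    {"dx":-80,"dy":-4,"dz":0,"wx":0,"wy":0,"wz":0,"grip":0.15},
    {"dx":-120,"dy":-6,"dz":0,"wx":0,"wy":0,"wz":0,"grip":0.15},
    {"dx":-160,"dy":-8,"dz":0,"wx":0,"wy":0,"wz":0,"grip":0.15},
    {"dx":-200,"dy":-10,"dz":0,"wx":0,"wy":0,"wz":0,"grip":0.15},
    {"dx":-240,"dy":-12,"dz":0,"wx":0,"wy":0,"wz":0,"grip":0.15},
    {"dx":-280,"dy":-14,"dz":0,"wx":0,"wy":0,"wz":0,"grip":0.15},
    {"dx":-320,"dy":-16,"dz":0,"wx":0,"wy":0,"wz":0,"grip":0.15},
    {"dx":-360,"dy":-18,"dz":0,"wx":0,"wy":0,"wz":0,"grip":0.15},
    {"dx":-393,"dy":-19.5,"dz":0,"wx":0,"wy":0,"wz":0,"grip":0.15},
  ],
)

```text
time_s: 28.4
tool_pos: [0.604, -0.1904, 0.1429]
eef_rot: [3.141, 0.0, 1.569]
wrist_force: [0.3, 0.2, -0.1]
gripper_width: 0.0799
gripper_force: 0.0
```

Emit:
arm_command(
  increments=[
    {"dx":0,"dy":0,"dz":0,"wx":0,"wy":0,"wz":0,"grip":0.15},
    {"dx":0,"dy":0,"dz":0,"wx":0,"wy":0,"wz":0,"grip":0.15},
    {"dx":0,"dy":0,"dz":25,"wx":0,"wy":0,"wz":0,"grip":0.15},
    {"dx":0,"dy":0,"dz":50,"wx":0,"wy":0,"wz":0,"grip":0.15},
    {"dx":0,"dy":0,"dz":75,"wx":0,"wy":0,"wz":0,"grip":0.15},
    {"dx":0,"dy":0,"dz":95,"wx":0,"wy":0,"wz":0,"grip":0.15},
    {"dx":0,"dy":0,"dz":106,"wx":0,"wy":0,"wz":0,"grip":0.15},
    {"dx":0,"dy":0,"dz":109,"wx":0,"wy":0,"wz":0,"grip":0.15},
    {"dx":0,"dy":0,"dz":109,"wx":0,"wy":0,"wz":0,"grip":0.15},
    {"dx":0,"dy":0,"dz":109,"wx":0,"wy":0,"wz":0,"grip":1},
  ],
)

```text
time_s: 29.4
tool_pos: [0.605, -0.1879, 0.0341]
eef_rot: [3.14, 0.0, 1.571]
wrist_force: [-0.2, -0.2, 0.3]
gripper_width: 0.0751
gripper_force: 0.0
```

Emit:
arm_command(
  increments=[
    {"dx":0,"dy":0,"dz":0,"wx":0,"wy":0,"wz":0,"grip":1},
    {"dx":0,"dy":0,"dz":0,"wx":0,"wy":0,"wz":0,"grip":1},
    {"dx":0,"dy":0,"dz":0,"wx":0,"wy":0,"wz":0,"grip":1},
    {"dx":0,"dy":0,"dz":0,"wx":0,"wy":0,"wz":0,"grip":1},
    {"dx":0,"dy":0,"dz":0,"wx":0,"wy":0,"wz":0,"grip":1},
    {"dx":0,"dy":0,"dz":0,"wx":0,"wy":0,"wz":0,"grip":1},
    {"dx":0,"dy":0,"dz":0,"wx":0,"wy":0,"wz":0,"grip":1},
    {"dx":0,"dy":0,"dz":0,"wx":0,"wy":0,"wz":0,"grip":1},
    {"dx":0,"dy":0,"dz":0,"wx":0,"wy":0,"wz":0,"grip":1},
    {"dx":0,"dy":0,"dz":0,"wx":0,"wy":0,"wz":0,"grip":1},
  ],
)

```text
time_s: 30.4
tool_pos: [0.6044, -0.1879, 0.0332]
eef_rot: [3.142, 0.0, 1.57]
wrist_force: [-1.2, 0.3, 5.0]
gripper_width: 0.0393
gripper_force: 30.0
```

Emit:
arm_command(
  increments=[
    {"dx":0,"dy":0,"dz":-5,"wx":0,"wy":0,"wz":0,"grip":1},
    {"dx":0,"dy":0,"dz":-18,"wx":0,"wy":0,"wz":0,"grip":1},
    {"dx":0,"dy":0,"dz":-40,"wx":0,"wy":0,"wz":0,"grip":1},
    {"dx":0,"dy":0,"dz":-65,"wx":0,"wy":0,"wz":0,"grip":1},
    {"dx":0,"dy":0,"dz":-90,"wx":0,"wy":0,"wz":0,"grip":1},
    {"dx":5,"dy":0,"dz":-110,"wx":0,"wy":0,"wz":0,"grip":1},
    {"dx":25,"dy":-3,"dz":-118,"wx":0,"wy":0,"wz":0,"grip":1},
    {"dx":60,"dy":-9,"dz":-120,"wx":0,"wy":0,"wz":0,"grip":1},
    {"dx":100,"dy":-15,"dz":-120,"wx":0,"wy":0,"wz":0,"grip":1},
    {"dx":138,"dy":-20,"dz":-120,"wx":0,"wy":0,"wz":0,"grip":1},
  ],
)

```text
time_s: 31.4
tool_pos: [0.5841, -0.0486, 0.1541]
eef_rot: [3.141, -0.0, 1.57]
wrist_force: [1.5, 0.3, -1.6]
gripper_width: 0.0389
gripper_force: 30.0
```

Emit:
arm_command(
  increments=[
    {"dx":38,"dy":-6,"dz":0,"wx":0,"wy":0,"wz":0,"grip":1},
    {"dx":76,"dy":-12,"dz":0,"wx":0,"wy":0,"wz":0,"grip":1},
    {"dx":114,"dy":-18,"dz":0,"wx":0,"wy":0,"wz":0,"grip":1},
    {"dx":152,"dy":-24,"dz":0,"wx":0,"wy":0,"wz":0,"grip":1},
    {"dx":190,"dy":-29,"dz":0,"wx":0,"wy":0,"wz":0,"grip":1},
    {"dx":228,"dy":-34,"dz":0,"wx":0,"wy":0,"wz":0,"grip":1},
    {"dx":262,"dy":-39,"dz":0,"wx":0,"wy":0,"wz":0,"grip":1},
    {"dx":288,"dy":-42,"dz":0,"wx":0,"wy":0,"wz":0,"grip":1},
    {"dx":300,"dy":-44,"dz":0,"wx":0,"wy":0,"wz":0,"grip":1},
    {"dx":300,"dy":-44,"dz":0,"wx":0,"wy":0,"wz":0,"grip":1},
  ],
)

```text
time_s: 32.4
tool_pos: [0.5403, 0.2513, 0.1534]
eef_rot: [3.141, -0.0, 1.572]
wrist_force: [0.1, -1.0, -1.5]
gripper_width: 0.0392
gripper_force: 30.0
```

Run:
```python
from h import *
b=optics.read_camera("side")
sh=[circ(.462,.107,.017,.036),circ(.6233,.2047,.051,.031),circ(.462,.107,.091,.029)]
crop("side",b,215,60,190,190,3,sh,"pics/v.png")
```

```text
(no output)
```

View pics/v.png

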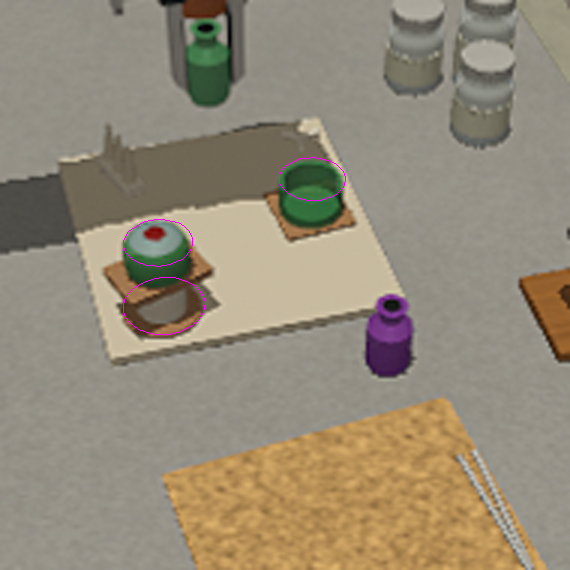

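The side crop shows the vase held upright at (208,65), the stack complete at (158,255) and the dish on its setter at (311,193).

Emit:
arm_command(
  increments=[
    {"dx":0,"dy":0,"dz":10,"wx":0,"wy":0,"wz":0,"grip":1},
    {"dx":0,"dy":0,"dz":30,"wx":0,"wy":0,"wz":0,"grip":1},
    {"dx":0,"dy":0,"dz":55,"wx":0,"wy":0,"wz":0,"grip":1},
    {"dx":0,"dy":0,"dz":80,"wx":0,"wy":0,"wz":0,"grip":1},
    {"dx":0,"dy":0,"dz":97,"wx":0,"wy":0,"wz":0,"grip":1},
    {"dx":0,"dy":0,"dz":106,"wx":0,"wy":0,"wz":0,"grip":1},
    {"dx":0,"dy":0,"dz":109,"wx":0,"wy":0,"wz":0,"grip":1},
    {"dx":0,"dy":0,"dz":110,"wx":0,"wy":0,"wz":0,"grip":1},
    {"dx":0,"dy":0,"dz":110,"wx":0,"wy":0,"wz":0,"grip":1},
    {"dx":0,"dy":0,"dz":110,"wx":0,"wy":0,"wz":0,"grip":1},
  ],
)

```text
time_s: 33.45
tool_pos: [0.541, 0.2504, 0.0438]
eef_rot: [3.141, -0.001, 1.571]
wrist_force: [-1.0, -0.1, -1.0]
gripper_width: 0.0392
gripper_force: 30.0
```

Emit:
arm_command(
  increments=[
    {"dx":0,"dy":0,"dz":1,"wx":0,"wy":0,"wz":0,"grip":1},
    {"dx":0,"dy":0,"dz":2,"wx":0,"wy":0,"wz":0,"grip":1},
    {"dx":0,"dy":0,"dz":2.4,"wx":0,"wy":0,"wz":0,"grip":1},
    {"dx":0,"dy":0,"dz":2.4,"wx":0,"wy":0,"wz":0,"grip":1},
    {"dx":0,"dy":0,"dz":2.4,"wx":0,"wy":0,"wz":0,"grip":1},
    {"dx":0,"dy":0,"dz":2.4,"wx":0,"wy":0,"wz":0,"grip":0.3},
    {"dx":0,"dy":0,"dz":2.4,"wx":0,"wy":0,"wz":0,"grip":0.3},
    {"dx":0,"dy":0,"dz":2.4,"wx":0,"wy":0,"wz":0,"grip":0.3},
    {"dx":0,"dy":0,"dz":2.4,"wx":0,"wy":0,"wz":0,"grip":0.3},
    {"dx":0,"dy":0,"dz":2.4,"wx":0,"wy":0,"wz":0,"grip":0.3},
  ],
)

```text
time_s: 34.45
tool_pos: [0.5406, 0.2501, 0.0406]
eef_rot: [-3.142, 0.0, 1.57]
wrist_force: [-0.0, -0.5, 0.4]
gripper_width: 0.0654
gripper_force: 0.0
```

Emit:
arm_command(
  increments=[
    {"dx":0,"dy":0,"dz":-5,"wx":0,"wy":0,"wz":0,"grip":0.3},
    {"dx":0,"dy":0,"dz":-20,"wx":0,"wy":0,"wz":0,"grip":0.3},
    {"dx":0,"dy":0,"dz":-45,"wx":0,"wy":0,"wz":0,"grip":0.3},
    {"dx":0,"dy":0,"dz":-75,"wx":0,"wy":0,"wz":0,"grip":0.3},
    {"dx":0,"dy":0,"dz":-105,"wx":0,"wy":0,"wz":0,"grip":0.3},
    {"dx":0,"dy":0,"dz":-135,"wx":0,"wy":0,"wz":0,"grip":0.3},
    {"dx":40,"dy":0,"dz":-145,"wx":0,"wy":0,"wz":0,"grip":0.3},
    {"dx":85,"dy":0,"dz":-150,"wx":0,"wy":0,"wz":0,"grip":0.3},
    {"dx":130,"dy":-10,"dz":-150,"wx":0,"wy":0,"wz":0,"grip":0.3},
    {"dx":175,"dy":-20,"dz":-150,"wx":0,"wy":0,"wz":0,"grip":0.3},
  ],
)

```text
time_s: 35.45
tool_pos: [0.5204, 0.4268, 0.1923]
eef_rot: [3.141, -0.001, 1.57]
wrist_force: [1.4, 0.9, 0.3]
gripper_width: 0.0656
gripper_force: 0.0
```

Emit:
arm_command(
  increments=[
    {"dx":40,"dy":-20,"dz":0,"wx":0,"wy":0,"wz":0,"grip":0.3},
    {"dx":80,"dy":-45,"dz":0,"wx":0,"wy":0,"wz":0,"grip":0.3},
    {"dx":115,"dy":-75,"dz":0,"wx":0,"wy":0,"wz":0,"grip":0.3},
    {"dx":140,"dy":-110,"dz":0,"wx":0,"wy":0,"wz":0,"grip":0.3},
    {"dx":150,"dy":-140,"dz":0,"wx":0,"wy":0,"wz":0,"grip":0.3},
    {"dx":160,"dy":-160,"dz":0,"wx":0,"wy":0,"wz":0,"grip":0.3},
    {"dx":160,"dy":-160,"dz":0,"wx":0,"wy":0,"wz":0,"grip":0.3},
    {"dx":160,"dy":-160,"dz":0,"wx":0,"wy":0,"wz":0,"grip":0.3},
    {"dx":160,"dy":-160,"dz":0,"wx":0,"wy":0,"wz":0,"grip":0.3},
    {"dx":160,"dy":-160,"dz":0,"wx":0,"wy":0,"wz":0,"grip":0.3},
  ],
)

```text
time_s: 36.45
tool_pos: [0.3619, 0.5845, 0.191]
eef_rot: [3.141, 0.0, 1.569]
wrist_force: [-0.2, 0.2, -0.1]
gripper_width: 0.0655
gripper_force: 0.0
```

Run:
```python
from h import *
a=optics.read_camera("top");b=optics.read_camera("side")
x,y=.462,.107
sh=[circ(x,y,.091,.029),circ(.6233,.2047,.051,.031),circ(.5405,.25,.082,.014),circ(.5405,.25,.012,.02)]
crop("top",a,145,148,135,130,2.96,sh,"pics/a.png");crop("side",b,225,95,135,130,2.96,sh,"pics/b.png")
cv2.imwrite("pics/f.png",np.hstack([cv2.imread("pics/a.png"),cv2.imread("pics/b.png")])[:,:800])
```

```text
(no output)
```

View pics/f.png

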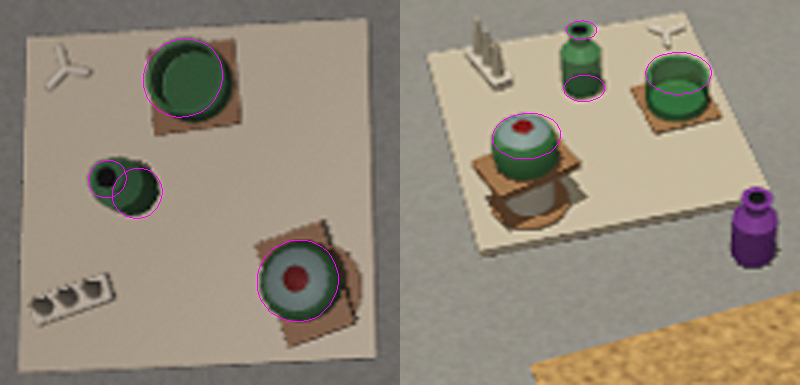

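The final crops show the dish (185,80), vase (107,178) and stack (298,280) all upright and within a few mm of their targets. The gripper is clear of everything, so I'm handing in.

```bash
python3 -c "
from bench import ticket
print(ticket.sign_off())"
```

```text
the job is handed in; nothing more can be done
None
```

The kiln shelf is loaded and handed in at about 36 s of the 138 s allowed: in the final pictures the prop, tile and paperweight stack, the dish and the vase all stood upright within about 4 mm of target and released; the toadstool was never approached, though I didn't re-check its position at the end, and the hand-in returned no verdict.

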